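# Roll a flatted wheel hub home in its V-stop

### The job

Two V-shaped stops on the robot-building table each hold an aluminium wheel hub lying loose in the V. Take the hub whose flange has a flat on one side by its upright sleeve and roll it in its V, without lifting it or pulling it out, until the flat lies flush against the long wall while the round rim still rests against the short wall; then let go. Leave the plain round hub where it is.

Things in the scene. Friction and masses are not known exactly. Their poses are not given: they have to be found in the camera images.
- dhub_grip (a point): Flatted hub, loose aluminium, about 300 g: flange disc 100 mm across, 16 thick, one flat 67 wide, 37 from the axis; on it an upright round sleeve 32 across, 64 tall. Point: on the axis at mid-sleeve, 48 above the underside. z up; the flat faces its own -y. Starts with the rim within 4 mm of both walls; turning it clockwise from above by 0.95 to 1.45 rad brings the flat to the long wall.
- vstop: V-stop of the flatted hub, fixed: steel plate 150 x 116 mm, 8 thick; two walls at right angles, 8 thick, tops 30 above the table. Origin: table level, under the axis of a round 100 mm flange touching both walls. Long wall (150): along x, inner face at y = -50 mm. Short wall (66): along y, inner face at x = -50. Open to +x, +y. Hub home: axis at x = 0, y = -13 mm, its axes parallel to these.
- roundhub_grip (a point): The other hub, to be left alone: same size and material, but its flange is a full round disc without a flat. It stands in a second, identical V-stop. This point is on its axis at mid-height of the sleeve, 48 mm above its underside.
Things that resemble listed ones, but are neither listed nor needed, are in the scene too. What is shaped like the part that bears dhub_grip but purple is not meant.

How it is judged (in metres and radians):
At the end, for the whole second after the job is handed in: The flatted hub stands upright (0.1 rad) on its plate, flat parallel to the long wall within 0.2 rad and against it (axis at vstop y below -6 mm; -13 is fully home), rim at the short wall (axis at vstop x within 10 mm of 0); the round hub is within 15 mm of its start (y of dhub_grip in the frame of vstop below -0.006 m and x of dhub_grip in the frame of vstop between -0.01 and 0.01 m and z of dhub_grip in the frame of vstop below 0.061 m and angle between dhub_grip's own z axis and vertical below 0.1 rad and angle between the y axis of dhub_grip and the y axis of vstop, either way round below 0.2 rad and distance of roundhub_grip from where it was at the start of the episode below 0.015 m); the robot touches nothing.
It fails at once if the flatted hub is lifted more than 15 mm off its plate (z of dhub_grip in the frame of vstop above 0.071 m).
It fails at once if the flatted hub is pulled more than 30 mm out of the V (x of dhub_grip in the frame of vstop above 0.03 m or y of dhub_grip in the frame of vstop above 0.03 m).
It fails at once if the round hub is moved more than 15 mm (distance of roundhub_grip from where it was at the start of the episode above 0.015 m).
It also fails if it takes over 35 s, if anything falls off the work surface, if the arm or the gripper's body presses on something with over 40 N, if the wrist force passes 120 N, or if a joint passes its speed limit or range.

### The arm

A 7-joint arm with a two-finger parallel gripper is mounted at the origin on the work surface. World frame = base frame: x ahead of the robot, y to its left, z up, the work surface at z = 0. Lengths are in m, angles in degrees, forces in N, time in s.
With the tool pointing down it reaches from about 0.425 to 0.875 m from the base axis. Payload 4.7 kg.
Tool frame: the origin (TCP) lies at the very end of the fingers, on their centre line; the grasp point (between the pads) lies 19 mm behind it (env.grasp_offset is the distance from the TCP to the grasp point, in m); z points along the fingers, y is the line along which they close (so a half turn about z gives the same grasp; the last joint's range is limited). The gripper opens to 87 mm and grips with 3 to 60 N. Pads are 19 mm wide; open, the fingers measure 117 mm over their backs; the gripper's body (75 mm by 190 mm) begins 51 mm behind the grasp point.
Start: joints at [-75.739, 18.392, -4.016, 83.108, 1.295, 78.541, -3.26], TCP at [0.151, 0.632, 0.223] pointing down, gripper open.
Joint ranges: [-163.93, 163.93], [-17.29, 119.83], [-79.2, 71.16], [3.27, 140.29], [-89.18, 269.18], [5.43, 117.66], [-154.24, 154.24]. Speed limits (degrees/s): [147.25, 147.25, 180, 180, 180, 180, 180].

### API

Orientations are given as [roll, pitch, yaw] about the fixed x, y, z axes, in that order (R = Rz(yaw) Ry(pitch) Rx(roll)).
In Python, from cell import env gives the robot as it stands. The module is installed in compiled form; this text tells all that it offers.
- The arm moves only by the tool drive_tool, never from a script. Its argument "moves" is one flat list of numbers, 5 for each row, row after row: the shift along the tool's x, y, z in units of 40 mm (1.0 is 40 mm), then the turn about the tool's z in units of 10 degrees (1.0 is 10 degrees), then the finger opening in mm, from 0 to 87. A call has 1 to 5 rows; each row is the pose to reach, as a shift and turn from the pose commanded when the call began, along the tool's axes at that moment; what a row does not reach only later rows make up. A row lasts 1/8 s, in which the tool goes at most 62.5 mm and 10.7 degrees, less where a joint would pass 70% of its speed; a pose out of reach is approached as far as the arm can. A call with a gripper value outside its range is refused whole. The fingers move at their own pace and stop on an object; "squeeze" is the grip in N (left out, the last holds). Time passes only in rows, so rows that repeat a pose let the fingers close. It gives the time, the measured TCP pose, the force, the opening and the grip force at its end, in the units of the state.
- env.get_obs(): the state, without advancing time (a new reading comes with each control period).
- env.read_camera(name): name is "side" or "top"; returns (picture, depth): 384x512x3 uint8, red, green, blue; 384x512 float32, m along the optical axis (not along the pixel's ray), 0 where there is no reading.
- env.camera_model(name): a dict with "K" (3x3 intrinsics, pixels), "k1" (the pictures are not rectified: a ray, as slopes to the right and down, at radius r is drawn at 1 + k1 r^2 times it, then the intrinsics apply), "rvec" (rotation vector, rad) and "tvec" (3), from world to camera coordinates, as OpenCV has them. Camera axes: x right, y down, z forward; pixel columns grow to the right and rows downward; lengths in m; the calibration is good to about 2 mm. A picture is of the moment at which its call begins. camera_model takes no time and is no camera call.
- env.sign_off(): hands the job in; it is judged then, once.
The state is a dict: "time_s": time; "qpos": joint angles; "joint_velocities": joint speeds; "effort": joint torques, N m; "tool_pos": TCP position; "tool_rot": TCP orientation; "force": force on the tool from outside, world axes, zero at the start; "wrist_torque": the same for the moment, N m; "grip_width": finger opening in m; "grasp_force": force on a finger pad.
Only numpy, scipy, OpenCV 4.12 (cv2) and the standard library are available. Lean on these libraries where they do the work, as an engineer would, in place of code of your own. Each camera call takes 0.05 s, during which the arm holds its last target. There are 200 camera calls.

## Working session

There is one attempt and no reset: what is moved stays moved. The work goes in short steps, Python scripts to look and compute and a tool call to move; the robot and the scene stay as the last step left them, time stands still between calls to the robot, and variables do not carry over. Pictures are saved under pics/ and viewed, at most 10 in all, crops included, and the job is handed in when it is done.

Besides the shell and the picture viewer there is one more tool, called as a command line: name --argument value ..., lists and objects as JSON in quotes. drive_tool: Moves the arm, as the interface text tells. Its arguments: {"type":"object","properties":{"moves":{"type":"array","items":{"type":"number"}},"squeeze":{"type":"number"}},"required":["moves"]}

```bash
mkdir -p pics
cat > h.py <<'E'
import numpy as np,cv2
from cell import env
def cam(n):
    m=env.camera_model(n);return np.array(m["K"],float),float(m["k1"]),cv2.Rodrigues(np.array(m["rvec"],float))[0],np.array(m["tvec"],float).ravel()
def ray(n,uv):
    K,k1,R,t=cam(n);uv=np.atleast_2d(np.array(uv,float))
    p=cv2.undistortPoints(uv[:,None],K,np.array([k1,0,0,0,0.]))[:,0]
    d=np.c_[p,np.ones(len(p))]
    return -R.T@t,d@R   # unit-depth dirs in world
def onz(n,uv,z):
    c,d=ray(n,uv);return c+d*((z-c[2])/d[:,2])[:,None]
def dep(n,D,uv):
    c,d=ray(n,uv);uv=np.atleast_2d(uv).astype(int);return c+d*D[uv[:,1],uv[:,0]][:,None]
E
python3 - <<'E'
from h import *
ims=[]
for n in("top","side"):
    p,D=env.read_camera(n);np.save(n+"_d.npy",D);cv2.imwrite(f"pics/{n}0.png",p[:,:,::-1])
    print(n,cam(n)[2:],-cam(n)[2].T@cam(n)[3])
print(env.get_obs()["tool_rot"],env.get_obs()["time_s"])
E
```

```text
top (array([[-5.44862776e-04, -9.99953312e-01, -9.64765350e-03],
       [-9.91632134e-01,  1.78573861e-03, -1.29083388e-01],
       [ 1.29094590e-01,  9.49659050e-03, -9.91586810e-01]]), array([0.03664753, 0.48698136, 1.13045346])) [0.33699091 0.02504075 1.18415751]
side (array([[ 0.70102607, -0.71294717, -0.01639447],
       [-0.57171763, -0.54811947, -0.61049488],
       [ 0.42626447,  0.43734583, -0.79185051]]), array([-0.32179003,  0.32450151,  0.81165223])) [ 0.06512792 -0.40652641  0.83553816]
[-1.79904035e+02  6.73715415e-03  1.66549872e+02] 0.1
```

View pics/top0.png

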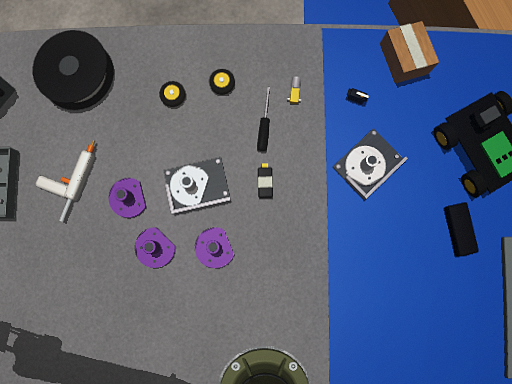

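View pics/side0.png

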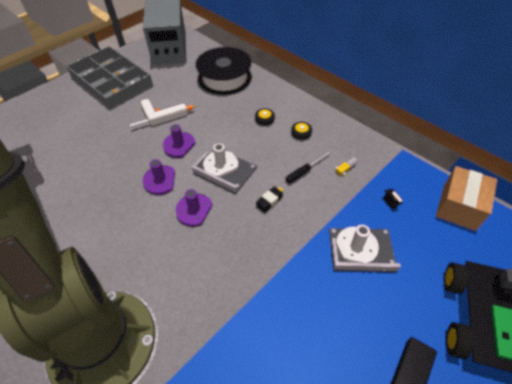

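Two aluminium hubs sit in V-stops, at top (188,185) and (368,163). The purple ones at (126,198), (155,248) and (215,248) are decoys. I'll enlarge both aluminium hubs to find the one with the flat.

Run:
```python
from h import *
p=cv2.imread("pics/top0.png")
a=p[145:225,150:240];b=p[120:200,325:415]
o=cv2.resize(np.vstack([a]),None,fx=4.4,fy=4.4,interpolation=cv2.INTER_CUBIC);q=cv2.resize(b,None,fx=4.4,fy=4.4,interpolation=cv2.INTER_CUBIC)
cv2.imwrite("pics/crop.png",np.hstack([o,q]))
```

```text
(no output)
```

View pics/crop.png

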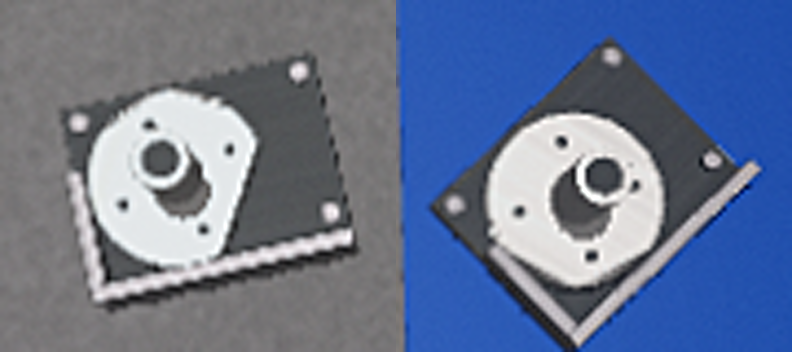

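The left crop (hub at top pixel (188,185)) has a flat on its right side, from about crop (255,140) to (215,255), so this is the hub to turn. Its long wall is the lower one. The right crop shows a full round disc, so it stays where it is. Next I'll measure the pose.

```bash
cat > meas.py <<'E'
from h import *
def measure(p,D,tag=""):
    v,u=np.mgrid[150:222,158:238];uv=np.c_[u.ravel(),v.ravel()]
    P=dep("top",D,uv);g=p[uv[:,1],uv[:,0]].astype(int);br=g.min(1)
    print("z hist",np.histogram(P[:,2],bins=[-.01,.004,.012,.02,.027,.034,.05,.08,.1])[0])
    out={}
    s=(P[:,2]>.08)&(P[:,2]<.1);
    if s.sum(): q=onz("top",uv[s],.088);print("sleeve top",s.sum(),q.mean(0),(q.min(0)+q.max(0))/2)
    return uv,P,br
E
python3 - <<'E'
from meas import *
p=cv2.imread("pics/top0.png");D=np.load("top_d.npy")
uv,P,br=measure(p,D)
# bright mask: flange + walls
M=np.zeros(p.shape[:2],np.uint8);M[uv[:,1],uv[:,0]]=255*(br>150)
n,L,S,C=cv2.connectedComponentsWithStats(M,connectivity=4)
for i in range(1,n):
    if S[i,4]>15: print(i,S[i],C[i])
# plate outline: not-table: dark+bright component; corners
bg=p[150:222,158:238].min(2)
for lo,hi,nm in((.027,.034,"wall"),(.02,.027,"flange"),(.004,.012,"plate")):
    s=(P[:,2]>lo)&(P[:,2]<hi)
    q=P[s];print(nm,len(q),q[:,:2].min(0),q[:,:2].max(0),np.std(q[:,2]))
s=(P[:,2]>.004)
r=cv2.minAreaRect(onz("top",uv[s&(P[:,2]<.034)],.008)[:,:2].astype(np.float32)*1000);print(r,cv2.boxPoints(r))
s=(P[:,2]>.027)&(P[:,2]<.034)&(br>120)
np.save("w.npy",onz("top",uv[s],.03))
V=np.zeros((72,80,3),np.uint8);z=(P[:,2]).reshape(72,80)
V[...,0]=255*((z>.027)&(z<.034));V[...,1]=255*((z>.018)&(z<.027));V[...,2]=255*(z>.08)
cv2.imwrite("pics/z.png",np.hstack([cv2.resize(V,None,fx=4.8,fy=4.8,interpolation=0),cv2.resize(M[150:222,158:238],None,fx=4.8,fy=4.8,interpolation=0)[...,None].repeat(3,2)]))
E
```

```text
z hist [2777 1335  184  768  460   56   30  136]
sleeve top 136 [0.5130573  0.18347018 0.088     ] [0.5132493  0.18222491 0.088     ]
2 [ 165  165   65   49 1258] [188.94117647 188.75516693]
wall 460 [0.44487464 0.08195043] [0.56083553 0.24443688] 0.0019792025072350363
flange 768 [0.44357186 0.08733244] [0.56193671 0.24483537] 0.0017082829127970226
plate 1335 [0.42477346 0.06541875] [0.60728823 0.26776291] 0.0023018255148912104
((515.6135864257812, 166.24420166015625), (182.00013732910156, 201.66824340820312), 0.009922073222696781) [[424.59607 267.06256]
 [424.63098  65.39432]
 [606.6311   65.42584]
 [606.5962  267.0941 ]]
```

View pics/z.png

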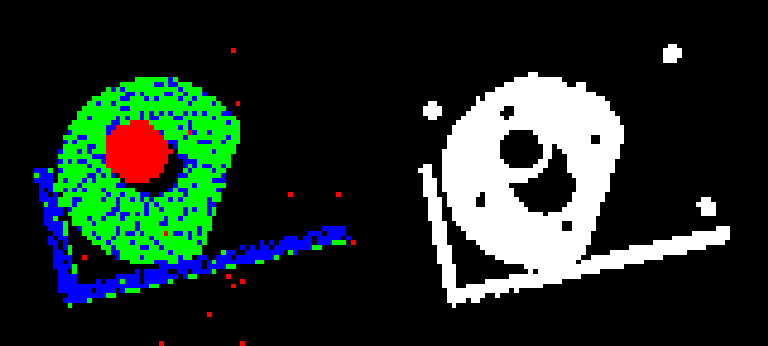

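The depth classes separate cleanly: sleeve in red, flange in green and walls in blue, with the flat on the flange's right side. Now I'll fit the wall lines, axis and flat.

```bash
cat > pose.py <<'E'
from h import *
def line(P): 
    l=cv2.fitLine(P[:,:2].astype(np.float32),cv2.DIST_HUBER,0,.001,.001).ravel();return l
def frame(p):
    M=(p.min(2)>150).astype(np.uint8);pan=lambda x,y:np.array([158+(x-384)/4.8,150+y/4.8])
    def seg(a,b):
        a,b=pan(*a),pan(*b);v,u=np.nonzero(M);q=np.c_[u,v];d=(b-a)/np.hypot(*(b-a));r=q-a;t=r@d;n=r@[-d[1],d[0]]
        return onz("top",q[(abs(n)<2.5)&(t>0)&(t<np.hypot(*(b-a)))],.03)
    L=np.vstack([seg((470,293),(520,282)),seg((600,262),(728,232))]);S=seg((428,175),(448,280))
    lx=line(L);ly=line(S);x=lx[:2]*-np.sign(lx[1]);y=np.array([-x[1],x[0]])
    print("long dir",np.degrees(np.arctan2(x[1],x[0])),"short dir",np.degrees(np.arctan2(ly[1],ly[0]))," n",len(L),len(S))
    # wall centre lines at -54
    o=x*(ly[2:]@x+.054)+y*(lx[2:]@y+.054)
    return o,x,y
E
python3 - <<'E'
from pose import *
p=cv2.imread("pics/top0.png");o,x,y=frame(p);D=np.load("top_d.npy")
print("vstop",o,x,y);np.savez("vs.npz",o=o,x=x,y=y)
def ax(n,z0,D):
    v,u=np.mgrid[0:384,0:512];uv=np.c_[u.ravel(),v.ravel()];P=dep(n,D,uv)
    s=(P[:,2]>.081)&(P[:,2]<.095)&(np.hypot(P[:,0]-.513,P[:,1]-.183)<.03)
    q=onz(n,uv[s],.088)[:,:2];return q.mean(0),s.sum()
for n in("top","side"):
    c,k=ax(n,0,np.load(n+"_d.npy"));print(n,"axis",c,k,"in vstop",(c-o)@x,(c-o)@y)
M=(p.min(2)>150).astype(np.uint8);v,u=np.nonzero(M[150:222,158:238]);
c=ax("top",0,D)[0]
cs,_=cv2.findContours(M[150:222,158:238].copy(),cv2.RETR_EXTERNAL,cv2.CHAIN_APPROX_NONE)
k=max(cs,key=len)[:,0]+[158,150];q=onz("top",k,.024)[:,:2]-c
a=np.degrees(np.arctan2(q@y,q@x));r=np.hypot(*q.T)
for i in range(-60,180,10):
    s=(a>=i)&(a<i+10);print(i,(r[s]*1000).round(0).astype(int)[:6],end=' ')
s=(a>-38)&(a<28)&(r<.051);l=line(np.c_[q[s]@x,q[s]@y]);d=np.degrees(np.arctan2(l[1],l[0]))
print("\nflat line dir in vstop",d,"dist",abs(l[2]*l[1]-l[3]*l[0]),s.sum())
E
```

```text
long dir -77.0219 short dir 12.576607  n 131 68
vstop [0.5116704  0.18510297] [ 0.22457863 -0.97445595] [0.97445595 0.22457863]
top axis [0.51326848 0.18347601] 134 in vstop 0.001944295800398452 0.0011918696623271455
side axis [0.50928486 0.17972478] 88 in vstop 0.004705063916187505 -0.003532444435360285
-60 [67 68 70 72 72 74] -50 [76 78 79 81 83 85] -40 [89 91 93 95 96 99] -30 [38 37 37] -20 [36 39] -10 [39 39 42] 0 [42 43 46 47] 10 [48 49 48] 20 [49 49 49] 30 [50 50 49] 40 [49 48 49] 50 [51 50 47 46] 60 [48 49 49] 70 [49 48 48 51] 80 [51 49 49] 90 [50 48 49] 100 [48 49 48] 110 [49 47 46 50 48] 120 [48 48] 130 [49 49 50] 140 [49 50 49] 150 [49 50 50] 160 [50 49 49 49 57 57] 170 [49 50 50 55 55 55] 
flat line dir in vstop 64.39526 dist 0.037063304 19
```

drive_tool --moves '[-1.14, -0.88, 0, 0, 87, -2.28, -1.76, 0, 0, 87, -3.42, -2.64, 0, 0, 87, -4.56, -3.52, 0, 0, 87, -5.7, -4.4, 0, 0, 87]' --squeeze 30

```text
time_s: 0.72
tool_pos: [0.3329, 0.4061, 0.2223]
tool_rot: [-180.0, -0.0, 166.5]
force: [0.2, 0.5, 0.1]
grip_width: 0.0867
grasp_force: 0.0
```

drive_tool --moves '[-1.14, -0.88, 0.2, 0, 87, -2.28, -1.76, 0.4, 0, 87, -3.42, -2.64, 0.7, 0, 87, -4.56, -3.52, 1.0, 0, 87, -5.7, -4.4, 1.2, 0, 87]'

```text
time_s: 1.35
tool_pos: [0.5133, 0.1821, 0.1738]
tool_rot: [-180.0, -0.0, 166.6]
force: [0.9, 0.9, 0.1]
grip_width: 0.0868
grasp_force: 0.0
```

```bash
cat > to.py <<'E'
from h import *
from scipy.spatial.transform import Rotation as R
def to(t):
    o=env.get_obs();r=R.from_euler("xyz",o["tool_rot"],degrees=True)
    print("t",o["time_s"],"tcp",np.round(o["tool_pos"],4),"rot",np.round(o["tool_rot"],1),"q",np.round(o["qpos"],1),"F",np.round(o["force"],1))
    print("units",np.round(r.inv().apply(np.array(t)-o["tool_pos"])/.04,3))
E
python3 -c "
from to import *;to([.5125,.183,.042])"
```

```text
t 1.35 tcp [0.5133 0.1821 0.1738] rot [-180.    -0.   166.6] q [-41.1   7.3  20.4 102.7  -2.7  70.5  56.6] F [0.9 0.9 0.1]
units [0.023 0.018 3.295]
```

drive_tool --moves '[0.02, 0.02, 1.2, 0, 87, 0.02, 0.02, 2.3, 0, 87, 0.02, 0.02, 3.0, 0, 87, 0.02, 0.02, 3.3, 0, 87, 0.02, 0.02, 3.3, 0, 87]'

```text
time_s: 1.98
tool_pos: [0.5119, 0.1846, 0.0422]
tool_rot: [-180.0, -0.0, 166.6]
force: [1.2, -0.2, -0.0]
grip_width: 0.0872
grasp_force: 0.0
```

Run:
```python
from to import *
to([.5125,.183,.042])
T,_=env.read_camera("top");S,_=env.read_camera("side")
f=lambda i,a,b:cv2.resize(i[a:a+100,b:b+100,::-1],(400,400),interpolation=cv2.INTER_CUBIC)
cv2.imwrite("pics/c1.png",np.hstack([f(T,140,140),f(S,110,175)]))
```

```text
t 1.975 tcp [0.5119 0.1846 0.0422] rot [-180.    -0.   166.6] q [-40.   15.4  19.6 110.1  -6.2  55.6  59. ] F [ 1.2 -0.2 -0. ]
units [-0.024 -0.036  0.005]
```

View pics/c1.png

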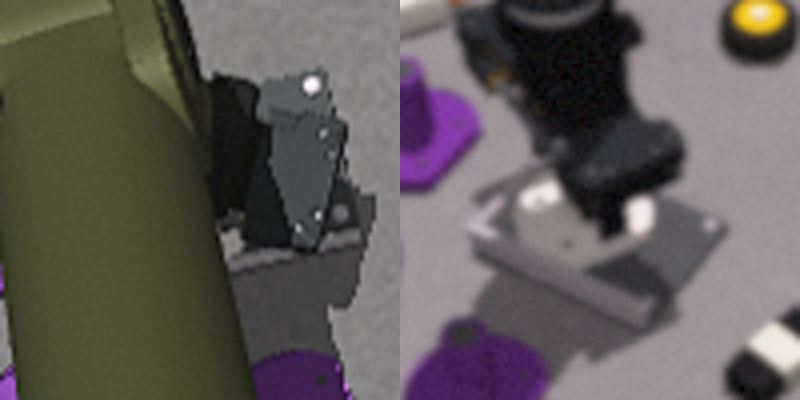

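In the side view (right half) the gripper straddles the sleeve around (590,190). The top view is blocked by the arm. I'll close on the sleeve.

drive_tool --moves '[0, 0, 0, 0, 45, 0, 0, 0, 0, 38, 0, 0, 0, 0, 28, 0, 0, 0, 0, 24, 0, 0, 0, 0, 24]' --squeeze 15

```text
time_s: 2.7
tool_pos: [0.5123, 0.1847, 0.0426]
tool_rot: [180.0, 0.0, 166.5]
force: [0.0, 0.7, 0.6]
grip_width: 0.0451
grasp_force: 0.0
```

drive_tool --moves '[0, 0, 0, 0, 24, 0, 0, 0, 0, 24, 0, 0, 0, 0, 24]' --squeeze 30

```text
time_s: 3.08
tool_pos: [0.5122, 0.1846, 0.0425]
tool_rot: [-180.0, -0.0, 166.5]
force: [-0.6, 0.2, 0.8]
grip_width: 0.0316
grasp_force: 30.0
```

```bash
python3 -c "
from to import *;to([.5125,.183,.042])"
```

```text
t 3.075 tcp [0.5122 0.1846 0.0425] rot [-180.    -0.   166.5] q [-40.   15.4  19.7 110.1  -6.2  55.5  59. ] F [-0.6  0.2  0.8]
units [-0.016 -0.037  0.014]
```

drive_tool --moves '[0, 0, 0, 0.7, 24, 0, 0, 0, 1.4, 24, 0, 0, 0, 2.1, 24, 0, 0, 0, 2.1, 24]'

```text
time_s: 3.58
tool_pos: [0.5123, 0.1849, 0.0425]
tool_rot: [180.0, 0.0, 145.6]
force: [0.1, -0.7, -1.0]
grip_width: 0.0313
grasp_force: 30.0
```

```bash
cat > st.py <<'E'
from to import *
v=np.load("vs.npz");o,x,y=v["o"],v["x"],v["y"]
s=env.get_obs();c=np.array(s["tool_pos"][:2])-o
print("axis in vstop mm",1000*c@x,1000*c@y)
def w(dx,dy,dz=0): # tcp target in vstop mm
    t=o+x*dx/1000+y*dy/1000;to([t[0],t[1],.0425+dz])
w(0,-2.5);w(0,-6);w(0,-10.5);w(0,-13)
r=R.from_euler("xyz",s["tool_rot"],degrees=True)
print("F vstop",s["force"][:2]@x,s["force"][:2]@y)
E
python3 st.py
```

```text
axis in vstop mm 0.36227034918705603 0.5364767984993233
t 3.575 tcp [0.5123 0.1849 0.0425] rot [180.    0.  145.6] q [-42.6  15.6  22.6 110.2  -7.2  55.6  39. ] F [ 0.1 -0.7 -1. ]
units [ 0.058 -0.05   0.001]
t 3.575 tcp [0.5123 0.1849 0.0425] rot [180.    0.  145.6] q [-42.6  15.6  22.6 110.2  -7.2  55.6  39. ] F [ 0.1 -0.7 -1. ]
units [ 0.117 -0.114  0.001]
t 3.575 tcp [0.5123 0.1849 0.0425] rot [180.    0.  145.6] q [-42.6  15.6  22.6 110.2  -7.2  55.6  39. ] F [ 0.1 -0.7 -1. ]
units [ 0.194 -0.197  0.001]
t 3.575 tcp [0.5123 0.1849 0.0425] rot [180.    0.  145.6] q [-42.6  15.6  22.6 110.2  -7.2  55.6  39. ] F [ 0.1 -0.7 -1. ]
units [ 0.236 -0.243  0.001]
F vstop 0.7135296293305236 -0.0137463922534162
```

drive_tool --moves '[0.02, -0.02, 0, 0.9, 24, 0.06, -0.05, 0, 1.8, 24, 0.1, -0.09, 0, 2.7, 24, 0.14, -0.15, 0, 3.5, 24, 0.14, -0.15, 0, 3.5, 24]'

```text
time_s: 4.2
tool_pos: [0.5042, 0.1828, 0.0425]
tool_rot: [-180.0, 0.0, 110.7]
force: [0.6, -0.7, 0.0]
grip_width: 0.0318
grasp_force: 30.0
```

```bash
python3 st.py
```

```text
axis in vstop mm 0.5574997817481031 -7.831049240549808
t 4.2 tcp [0.5042 0.1828 0.0425] rot [-180.     0.   110.7] q [-47.4  15.1  27.8 111.5  -8.4  55.4   5.1] F [ 0.6 -0.7  0. ]
units [-0.004  0.134  0.   ]
t 4.2 tcp [0.5042 0.1828 0.0425] rot [-180.     0.   110.7] q [-47.4  15.1  27.8 111.5  -8.4  55.4   5.1] F [ 0.6 -0.7  0. ]
units [0.008 0.047 0.   ]
t 4.2 tcp [0.5042 0.1828 0.0425] rot [-180.     0.   110.7] q [-47.4  15.1  27.8 111.5  -8.4  55.4   5.1] F [ 0.6 -0.7  0. ]
units [ 0.023 -0.064  0.   ]
t 4.2 tcp [0.5042 0.1828 0.0425] rot [-180.     0.   110.7] q [-47.4  15.1  27.8 111.5  -8.4  55.4   5.1] F [ 0.6 -0.7  0. ]
units [ 0.031 -0.126  0.   ]
F vstop 0.8011691559811206 0.4144963996676538
```

drive_tool --moves '[0.01, -0.04, 0, 0.45, 24, 0.03, -0.1, 0, 0.85, 24, 0.03, -0.14, 0, 0.85, 24, 0.03, -0.14, 0, 0.85, 24]'

```text
time_s: 4.7
tool_pos: [0.5003, 0.1824, 0.0428]
tool_rot: [179.8, 0.0, 102.3]
force: [4.8, 0.4, -4.8]
grip_width: 0.0313
grasp_force: 30.0
```

```bash
python3 st.py
```

```text
axis in vstop mm 0.05988628928198825 -11.710672750207447
t 4.7 tcp [0.5003 0.1824 0.0428] rot [179.8   0.  102.3] q [-48.8  14.5  29.  112.2  -8.5  55.1  -3.4] F [ 4.8  0.4 -4.8]
units [0.004 0.23  0.008]
t 4.7 tcp [0.5003 0.1824 0.0428] rot [179.8   0.  102.3] q [-48.8  14.5  29.  112.2  -8.5  55.1  -3.4] F [ 4.8  0.4 -4.8]
units [0.003 0.143 0.008]
t 4.7 tcp [0.5003 0.1824 0.0428] rot [179.8   0.  102.3] q [-48.8  14.5  29.  112.2  -8.5  55.1  -3.4] F [ 4.8  0.4 -4.8]
units [0.002 0.03  0.008]
t 4.7 tcp [0.5003 0.1824 0.0428] rot [179.8   0.  102.3] q [-48.8  14.5  29.  112.2  -8.5  55.1  -3.4] F [ 4.8  0.4 -4.8]
units [ 0.001 -0.032  0.007]
F vstop 0.7333793177784063 4.796798126294432
```

drive_tool --moves '[0, -0.03, 0, 0, 24, 0, -0.05, 0, 0, 24, 0, -0.05, 0, 0, 24]' --squeeze 5

```text
time_s: 5.08
tool_pos: [0.4982, 0.1835, 0.0435]
tool_rot: [179.8, -0.1, 102.2]
force: [4.2, 2.7, -2.1]
grip_width: 0.0323
grasp_force: 5.0
```

```bash
python3 st.py | sed -n '1p;2p;$p'
```

```text
axis in vstop mm -1.4596497257237908 -13.4470649872288
t 5.075 tcp [0.4982 0.1835 0.0435] rot [ 1.798e+02 -1.000e-01  1.022e+02] q [-48.9  14.2  29.  112.4  -8.5  55.1  -3.7] F [ 4.2  2.7 -2.1]
F vstop -1.6453075127990733 4.6733335487374035
```

drive_tool --moves '[0, 0.03, 0, 0, 40, 0, 0.03, 0, 0, 55, 0, 0.03, 0, 0, 65, 0, 0.03, 0, 0, 65, 0, 0.03, 0, 0, 65]'

```text
time_s: 5.7
tool_pos: [0.4976, 0.1818, 0.0425]
tool_rot: [-180.0, 0.0, 102.0]
force: [-0.6, -0.1, -0.1]
grip_width: 0.0638
grasp_force: 0.0
```

drive_tool --moves '[0, 0.03, -0.5, 0, 65, 0, 0.03, -1.5, 0, 65, 0, 0.03, -3, 0, 65, 0, 0.03, -4.0, 0, 65, 0, 0.03, -4.0, 0, 65]'

```text
time_s: 6.32
tool_pos: [0.5011, 0.183, 0.2063]
tool_rot: [179.6, -0.2, 102.1]
force: [0.4, -0.1, -0.8]
grip_width: 0.0649
grasp_force: 0.0
```

drive_tool --moves '[1.2, 0, 0, 0, 65, 2.4, 0, 0, 0, 65, 3.6, 0, 0, 0, 65, 4.8, 0, 0, 0, 65, 6.0, 0, 0, 0, 65]'

```text
time_s: 6.95
tool_pos: [0.4479, 0.4178, 0.2011]
tool_rot: [-179.9, 0.1, 102.0]
force: [1.1, -0.1, -0.1]
grip_width: 0.0649
grasp_force: 0.0
```

Run:
```python
from to import *
to([.5,.18,.2])
T,D=env.read_camera("top");S,_=env.read_camera("side");np.save("top1_d.npy",D);cv2.imwrite("pics/top1.png",T[:,:,::-1])
f=lambda i,a,b:cv2.resize(i[a:a+100,b:b+100,::-1],(400,400),interpolation=cv2.INTER_CUBIC)
cv2.imwrite("pics/c2.png",np.hstack([f(T,140,145),f(S,110,175)]))
```

```text
t 6.95 tcp [0.4479 0.4178 0.2011] rot [-1.799e+02  1.000e-01  1.020e+02] q [-63.3  14.9  21.4  91.2  -5.6  75.1 -29.1] F [ 1.1 -0.1 -0.1]
units [-6.086  0.033  0.034]
```

View pics/c2.png

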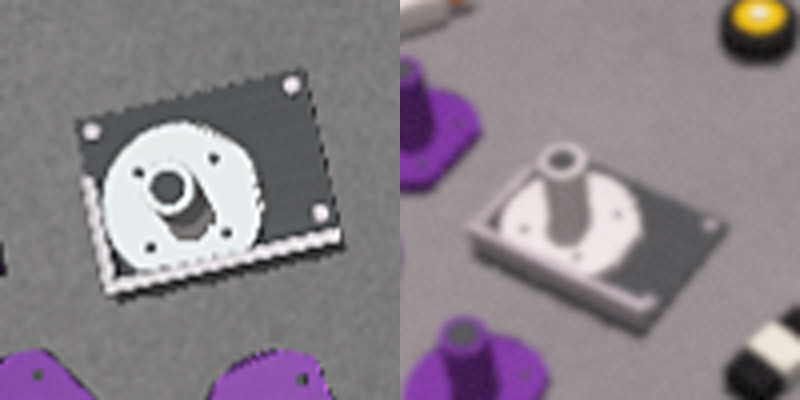

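The crop shows the flat along the long wall (top view, (160,270) to (255,240)), with the rim near the short wall at (100,220). One numeric check of the axis before I hand in.

Run:
```python
from h import *
v=np.load("vs.npz");o,x,y=v["o"],v["x"],v["y"];D=np.load("top1_d.npy")
vv,u=np.mgrid[140:240,145:245];uv=np.c_[u.ravel(),vv.ravel()];P=dep("top",D,uv)
s=(P[:,2]>.081)&(P[:,2]<.095)&(np.hypot(P[:,0]-.499,P[:,1]-.182)<.03)
c=onz("top",uv[s],.088)[:,:2].mean(0)-o;print("axis vstop mm",1000*c@x,1000*c@y,s.sum())
h=np.array([(138,173),(213,158),(150,247),(227,232)])/4+[145,140]-.375
w=onz("top",h,.024)[:,:2];
for a,b in((0,1),(2,3),(2,0),(3,1)):
    d=w[b]-w[a];print(np.degrees(np.arctan2(d@y,d@x)))
print((1000*np.c_[(w.mean(0)-o)@x,(w.mean(0)-o)@y]))
h=np.array([(149,125),(230,149),(123,204),(204,229)])/4.4+[150,145]-.4
w=onz("top",h,.024)[:,:2];d=w[1]-w[0]+w[3]-w[2];print("before",np.degrees(np.arctan2(d@y,d@x)))
```

```text
axis vstop mm 0.6769531726421647 -11.971186759587187 130
-1.7256061201415696
-1.9780590928230162
87.23162065391799
88.39635640364247
[[  0.58156816 -11.88779085]]
before -29.964417215861438
```

```bash
python3 -c "
from cell import env;print(env.sign_off())"
```

```text
the job is handed in; nothing more can be done
None
```

The flatted hub was rolled home and the job is handed in: its flat lies against the long wall to within about 2° (axis at vstop x ≈ 0.6 mm, y ≈ −12 mm), the gripper is clear, and the arm never went near the round hub; sign-off returned no verdict.

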